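Turn a specimen bar's flat up in its V-blocks and set the guarded lamp dial

ROBOT

A 6-joint arm with a two-finger parallel gripper is mounted at the origin on the work surface. World frame = base frame: x ahead of the robot, y to its left, z up, the work surface at z = 0. Lengths are in m, angles in degrees, forces in N, time in s.
With the tool pointing down it reaches from about 0.275 to 0.725 m from the base axis. Payload 5.6 kg.
Tool frame: the origin (TCP) lies at the very end of the fingers, on their centre line; the grasp point (between the pads) lies 19 mm behind it; x points along the fingers, y is the direction in which the jaws open and shut, and the axes are right-handed (so a half turn about x gives the same grasp; the last joint's range is limited). The gripper opens to 85 mm and grips with 20 to 120 N. Pads are 22 mm wide; open, the fingers measure 114 mm over their backs; the gripper's body (76 mm by 85 mm) begins 54 mm behind the grasp point. The pads swing forward as they close: fully open they stand 13 mm farther back than shut.
Start: joints at [89.931, 14.616, 6.199, 0, -81.583, -16.306], TCP at [0.155, 0.528, 0.231] pointing down, gripper open.
Joint ranges: [-168.99, 168.99], [-69.2, 112.95], [-62.41, 85.93], [-164.36, 98.24], [-168.68, -3.75], [-174.98, 174.98]. Speed limits (degrees/s): [147.25, 147.25, 180, 180, 180, 180].

INTERFACE

Orientations are given as a 3x3 rotation matrix whose columns are the frame's x, y, z axes.
In Python, from plant import * gives the robot as it stands.
- The arm moves only by the tool play_rows, never from a script. Its argument "commands" is text: rows parted by semicolons, each of 7 numbers parted by spaces: the turn, a rotation vector about the tool's x, y, z in degrees, then the shift along the tool's x, y, z in m, then the gripper's target within -1 to 1 (fully open at 1, half-way at 0, shut at -1). A call has 1 to 20 rows; each row shifts and turns the commanded pose from where the row before left it, along the tool's axes as they then stand; what a row does not reach is not made up. A row lasts 1/10 s, in which the tool goes at most 50 mm and 8.59 degrees, less where a joint would pass 70% of its speed; a pose out of reach is approached as far as the arm can. A call with a gripper value outside its range is refused whole. The fingers move at their own pace and stop on an object; "grip_force" is the grip in N (left out, the last holds). Time passes only in rows, so rows that do not move let the fingers close. It gives the time, the measured TCP pose, the force and the opening at its end, in the units of the state.
- get_state(): the state, without advancing time (a new reading comes with each control period).
- read_camera(name): name is "scene" or "top"; returns a dict with "frame" (420x560x3 uint8, blue, green, red), "z_map" (420x560 float32, m along the optical axis (not along the pixel's ray), 0 where there is no reading), "fx", "fy", "cx", "cy" (pixels), "pose" (4x4, takes a point from camera to world coordinates). Camera axes: x right, y up, looking along -z (the intrinsics and any distortion apply to the point x, -y, -z); pixel columns grow to the right and rows downward; lengths in m; the calibration is good to about 2 mm. A picture is of the moment at which its call begins.
- close_job(): hands the job in, once; it reports no verdict.
The state is a dict: "clock": time; "qpos": joint angles; "dq": joint speeds; "joint_torque": joint torques, N m; "ee_pos": TCP position; "ee_rot": TCP orientation; "contact_force": force on the tool from outside, world axes, zero at the start; "ft_torque": the same for the moment, N m; "grip_width": opening from 0.0 (shut) to 1.0 (fully open).
Only numpy, scipy, OpenCV 4.12 (cv2) and the standard library are available. Lean on these libraries where they do the work, as an engineer would, in place of code of your own. Each camera call takes 0.05 s, during which the arm holds its last target. There are 200 camera calls.

TASK

Get the specimen bar ready for the microscope: roll it in its V-blocks, without lifting it out and without touching the polished specimen, until the flat that carries the specimen faces straight up. Flip the clear guard on the lamp controller right back, turn the dial beneath it so that its white line points at the green mark, and leave the guard open. Leave the other things on the bench as they stand.

Things in the scene. Friction and masses are not known exactly. Their poses are not given: they have to be found in the camera images.
- bar_mid (a point): middle of the ground steel specimen bar, on its axis: 26 mm across, 190 mm long, about 0.7 kg, loose, lying in two V-blocks. z axis: along the bar. x axis: straight out of the milled flat. The flat (23 mm wide, 8 mm from the axis) fills the middle 52 mm. The rest is round and may be gripped. A white line on the ends marks the flat's side.
- specimen: polished copper-coloured specimen disc, 16 mm across, bonded to the middle of the bar's flat and 2 mm proud of it; must not be touched by the fingers. Its origin lies on the bar's axis and its axes are the bar's.
- vee_mid (a point): fixed: where the middle of the bar's axis lies when it is seated, 112 mm above the table; z axis along the V grooves. V-blocks: 24 mm long, 44 wide, tops at 108 mm, centred 42 mm either side of here; the bar overhangs each by 41 mm. Stage below: 200 x 126 mm, top plate (180 x 100) at 62 mm. On its +y side an LED spot on a post points at the middle: 25 mm wide, 65 to 120 mm off the axis, top at 137 mm.
- guard (a joint): hinge of the clear flip guard over the lamp dial: 0 shut, grows as it is lifted, 2.9 rad (its stop) lying right back. Light (70 g), no spring: past 1.8 rad it falls on back to its stop and stays, below 1.5 it falls shut.
- guard_tab (a point): grip point on the guard's yellow lift tab: 10 mm thick (along the hinge axis), 12 mm tall, 36 mm long, this point 23 mm beyond the guard's front skirt. The guard is a hood 94 long x 76 wide over the panel, front skirt 40 mm tall.
- guard_hinge (a point): fixed: middle of the guard's hinge line, 116 mm above the table. x axis: level, from the dial towards the hinge (the way the guard swings back); y axis: along the hinge. The tab point is 117 mm from here towards -x when shut. Controller: 190 (x) x 170 (y) mm, panel top at 70 mm, centred 23 mm towards -x from here.
- lamp_dial (a joint): lamp dial, grows clockwise seen from above, 0 to 2.8 rad, stays where left (0.03 N m). The white line points at the green mark at 2.0 rad. The line points along the controller's -x (away from the hinge) at 1.4 rad, 90 degrees clockwise of that at 1.4 + 1.57.
- dial_grip (a point): on the dial's axis, 30 mm above the panel (100 mm above the table), at the height to grip. The dial's grip is a bar 38 mm long, 12 mm thick, from 9 to 40 mm above the panel, running along the white line. The hinge block stands 47 mm from the axis, 44 mm high.
- canister_c (a point): the TALL bystander near one end of the bar: upright black objective canister, 55 mm across, 125 mm tall; origin half-way up (62 mm)
- dish_c (a point): lidded glass petri dish, 62 mm across, 17 mm tall; origin half-way up. Bystander
- oil_c (a point): small amber immersion-oil bottle, 28 mm across, 62 mm tall; origin half-way up. Bystander
- stubs_c (a point): aluminium block 60 x 40 x 14 mm with six stub heads on top (18 mm in all); origin 9 mm above its underside. Bystander
- eyepiece_c (a point): black microscope eyepiece standing upright, 36 mm across, 48 mm tall; origin half-way up. Bystander
- vial_c (a point): small glass sample vial with a white cap, upright, 26 mm across, 55 mm tall; origin half-way up. Bystander
- slidebox_c (a point): closed blue slide box, 83 x 98 x 32 mm; origin at its centre. Bystander
- driver_c (a point): screwdriver 150 mm long with an orange handle 26 mm thick, lying on the table; origin at its middle, 13 mm up. Bystander
There are look-alikes about, which are no part of the job. Of the things shaped like the part that bears bar_mid, the bare steel one is meant.

How it is judged (in metres and radians):
At the end, for the whole second after the job is handed in: The bar lies at rest in both V-blocks (its middle within 4 mm of its seated height and 15 mm of its place along the grooves) with the flat's outward direction within 0.12 rad of straight up; the guard lies back beyond 2.5 rad; the lamp dial stands at 2.0 rad within 0.12 (angle between bar_mid's own x axis and vertical below 0.12 rad and height (world z) of bar_mid between 0.108 and 0.116 m and horizontal distance between bar_mid and vee_mid below 0.015 m and angle between the z axis of bar_mid and the z axis of vee_mid, either way round below 0.05 rad and linear speed of specimen below 0.02 m/s and angular speed of specimen below 0.1 rad/s and value of joint guard above 2.5 rad and value of joint lamp_dial between 1.88 and 2.12 rad); the robot touches nothing.
It fails at once if the bar is lifted out of its V-blocks (its middle more than 12 mm up) (height (world z) of bar_mid above 0.124 m).
It fails at once if the fingers touch the polished specimen (contact force between specimen and the fingers above 0.5 N).
It fails at once if a bystander is shifted by more than 30 mm or knocked over (distance of any of canister_c, dish_c, oil_c, stubs_c, eyepiece_c, vial_c, slidebox_c, driver_c from where it was at the start of the episode above 0.03 m or angle between any of canister_c, oil_c, eyepiece_c, vial_c's own z axis and vertical above 0.5 rad).
It also fails if it takes over 72 s, if anything falls off the work surface, if the arm or the gripper's body presses on something with over 40 N, if the wrist force passes 120 N, or if a joint passes its speed limit or range.

## Working session

There is one attempt and no reset: what is moved stays moved. The work goes in short steps, Python scripts to look and compute and a tool call to move; the robot and the scene stay as the last step left them, time stands still between calls to the robot, and variables do not carry over. Pictures are saved under pics/ and viewed, about 8 in all and at most 12, crops included, and the job is handed in when it is done.

Besides the shell and the picture viewer there is one more tool, called after "Request:" by a JSON object that holds its "api" and its "payload", one argument or row to a line. play_rows: Moves the arm, as the interface text tells. Its arguments: {"type":"object","properties":{"commands":{"type":"string"},"grip_force":{"type":"number"}},"required":["commands"]}

```bash
mkdir -p pics; ls; python3 - <<'E'
from plant import *
import cv2,numpy as np
s=get_state();print(s)
for n in("scene","top"):
    c=read_camera(n);cv2.imwrite(f"pics/{n}0.png",cv2.resize(c["frame"],(800,600),interpolation=cv2.INTER_CUBIC))
    np.savez(f"{n}0.npz",**c);print(n,c["fx"],c["fy"],c["cx"],c["cy"],c["pose"].round(4),[k for k in c])
E
```

```text
pics
{'clock': 0.0, 'qpos': array([ 8.99333947e+01,  1.46525672e+01,  6.13165647e+00, -2.81711958e-02,
       -8.15851930e+01, -1.63057052e+01]), 'dq': array([-0.08077927, -0.08438015, -0.03777315,  0.01142555,  0.07104947,
        0.03922934]), 'joint_torque': array([ 4.11608034e-04, -3.86631775e+01,  2.37939048e+01,  5.36488608e+00,
       -6.11502051e-03, -5.38236463e-06]), 'ee_pos': array([0.15483686, 0.52722923, 0.23040444]), 'ee_rot': array([[-4.88539345e-04, -2.81946812e-01, -9.59429912e-01],
       [-1.85127490e-03, -9.59428128e-01,  2.81947230e-01],
       [-9.99998167e-01,  1.91391083e-03, -5.32426658e-05]]), 'contact_force': array([-0.42251065,  0.10992522, -0.38238205]), 'ft_torque': array([-0.02092453, -0.02433895, -0.02028677]), 'grip_width': 0.9997315218802226}
scene 400.53683613734745 400.53683613734745 280.88191931019634 203.0988081917994 [[-0.654  -0.3946  0.6454  1.1933]
 [ 0.7563 -0.3581  0.5475  0.5588]
 [ 0.015   0.8462  0.5327  0.6703]
 [ 0.      0.      0.      1.    ]] ['frame', 'z_map', 'fx', 'fy', 'cx', 'cy', 'pose']
top 474.2595171740479 474.2595171740479 289.98765431553295 211.3913654545018 [[ 0.0078  0.9907 -0.1358  0.38  ]
 [-0.9999  0.0098  0.0141  0.0099]
 [ 0.0153  0.1357  0.9906  1.073 ]
 [ 0.      0.      0.      1.    ]] ['frame', 'z_map', 'fx', 'fy', 'cx', 'cy', 'pose']
```

View pics/scene0.png

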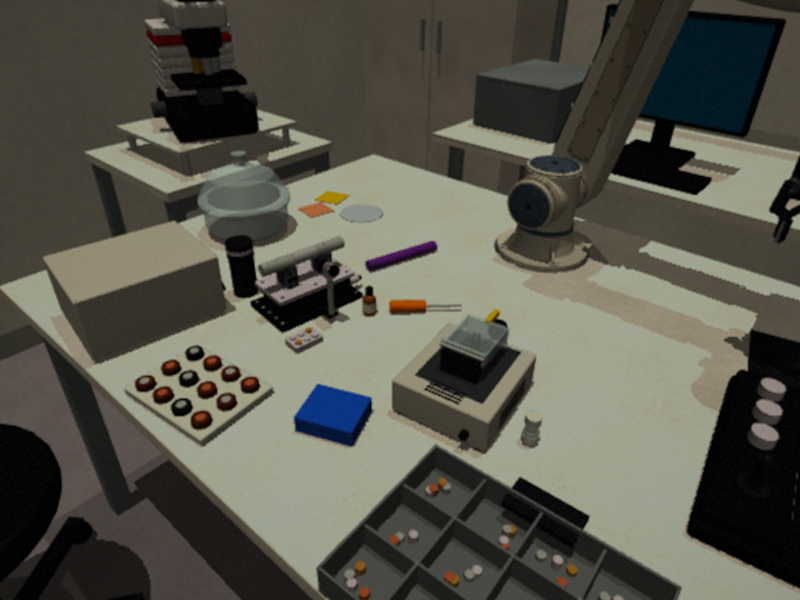

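View pics/top0.png

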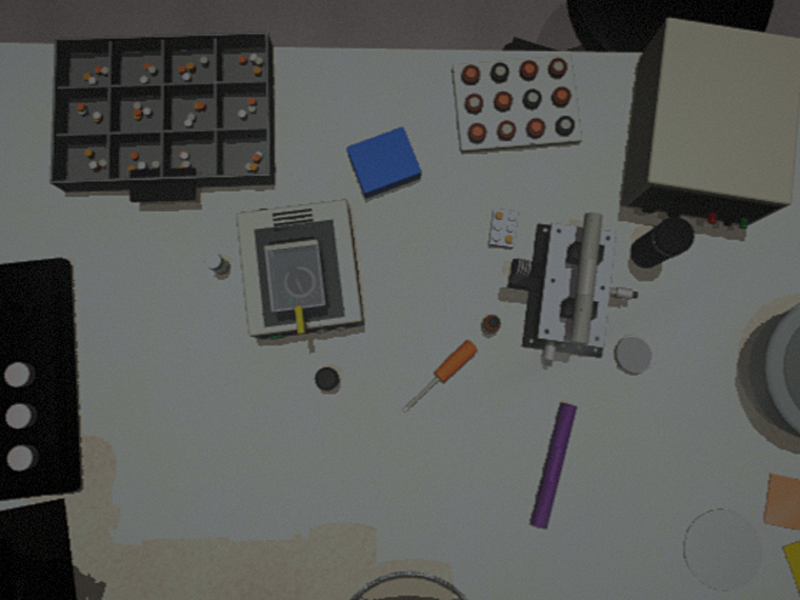

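The scene view shows the bar in its V-blocks at about (300,255), with the controller at (465,380). In the top view the bar runs from (593,215) to (580,340). The controller is at (300,270), with its hinge at the top (+x) and the yellow tab at (300,320).

```bash
cat > h.py <<'E'
import numpy as np,cv2
def cloud(c):
    h,w=c["z_map"].shape;u,v=np.meshgrid(np.arange(w),np.arange(h));z=c["z_map"]
    p=np.stack([(u-c["cx"])/c["fx"]*z,-(v-c["cy"])/c["fy"]*z,-z],-1)
    P=p@c["pose"][:3,:3].T+c["pose"][:3,3];P[z==0]=np.nan;return P
def ray(c,u,v,h):
    d=c["pose"][:3,:3]@np.array([(u-c["cx"])/c["fx"],-(v-c["cy"])/c["fy"],-1]);o=c["pose"][:3,3]
    return o+d*(h-o[2])/d[2]
def proj(c,p):
    q=c["pose"][:3,:3].T@(np.asarray(p,float)-c["pose"][:3,3]);return np.array([c["cx"]+c["fx"]*q[0]/-q[2],c["cy"]-c["fy"]*q[1]/-q[2]])
def crop(c,cx,cy,r,name,g=1.6,size=(800,600)):
    x,y=int(cx),int(cy);a=c["frame"][max(0,y-int(r*.75)):y+int(r*.75),max(0,x-r):x+r]
    return cv2.resize(np.clip(255*(a/255.)**(1/g),0,255).astype(np.uint8),size,interpolation=cv2.INTER_CUBIC)
E
python3 - <<'E'
import numpy as np,cv2
from h import *
t=dict(np.load("top0.npz"));s=dict(np.load("scene0.npz"))
P=cloud(t)
print("table z",np.nanmedian(P[300:360,150:250,2]))
# bar: points z>0.112
sub=np.zeros(P.shape[:2],bool);sub[145:245,395:425]=1
m=sub&(P[...,2]>0.113)&(P[...,2]<0.14)
Q=P[m];print(len(Q),Q.min(0),Q.max(0))
(x0,y0),wh,ang=cv2.minAreaRect(Q[:,:2].astype(np.float32));print("bar rect",x0,y0,wh,ang)
c=Q.mean(0);w,V=np.linalg.eigh(np.cov((Q-c)[:,:2].T));print(c,V[:,1],np.degrees(np.arctan2(V[1,1],V[0,1])))
# controller top points
f=t["frame"];hsv=cv2.cvtColor(f,cv2.COLOR_BGR2HSV)
def col(lo,hi,box,name):
    m=cv2.inRange(hsv,lo,hi);k=np.zeros_like(m);k[box[1]:box[3],box[0]:box[2]]=1;m=m*k
    v,u=np.where(m>0);print(name,len(u),u.mean(),v.mean(),np.nanmedian(P[m>0],0));return m
m=col((20,120,60),(35,255,255),(190,200,230,245),"tab")
v,u=np.where(m>0);print(cv2.minAreaRect(np.c_[u,v].astype(np.float32)))
sub=np.zeros(P.shape[:2],bool);sub[135:240,160:260]=1
for a,b in((.06,.08),(.1,.13)):
    m=sub&(P[...,2]>a)&(P[...,2]<b);Q=P[m];print(a,len(Q),cv2.minAreaRect(Q[:,:2].astype(np.float32)),Q.mean(0))
a=crop(s,303*.7,265*.7,48,"",size=(800,600));cv2.imwrite("pics/c1.png",a)
b=crop(t,300*.7,270*.7,60,"",size=(400,300));d=crop(t,585*.7,285*.7,60,"",size=(400,300));e=crop(s,480*.7,370*.7,60,"",size=(400,300))
b=np.vstack([np.hstack([b,d]),np.hstack([e,e*0])]);cv2.imwrite("pics/c2.png",b)
E
```

```text
table z 0.00042450041385944104
1145 [ 0.45446146 -0.27284047  0.113139  ] [ 0.64427231 -0.22521629  0.13049777]
bar rect 0.5491304397583008 -0.24974095821380615 (0.026408402249217033, 0.19002695381641388) 82.02751922607422
[ 0.54762656 -0.24784965  0.1223696 ] [-0.99065301  0.1364061 ] 172.16006455016858
tab 102 209.30392156862746 223.34313725490196 [0.48493788 0.15863565 0.12309744]
((209.33998107910156, 223.37997436523438), (19.233304977416992, 5.374011993408203), 81.8698959350586)
0.06 4877 ((0.5697894096374512, 0.1720956414937973), (0.19105412065982819, 0.17065545916557312), 7.99005651473999) [0.57382085 0.16941328 0.07044848]
0.1 2000 ((0.5332616567611694, 0.16672953963279724), (0.13866078853607178, 0.07699022442102432), 8.390962600708008) [0.54511667 0.16753567 0.12097387]
```

View pics/c1.png

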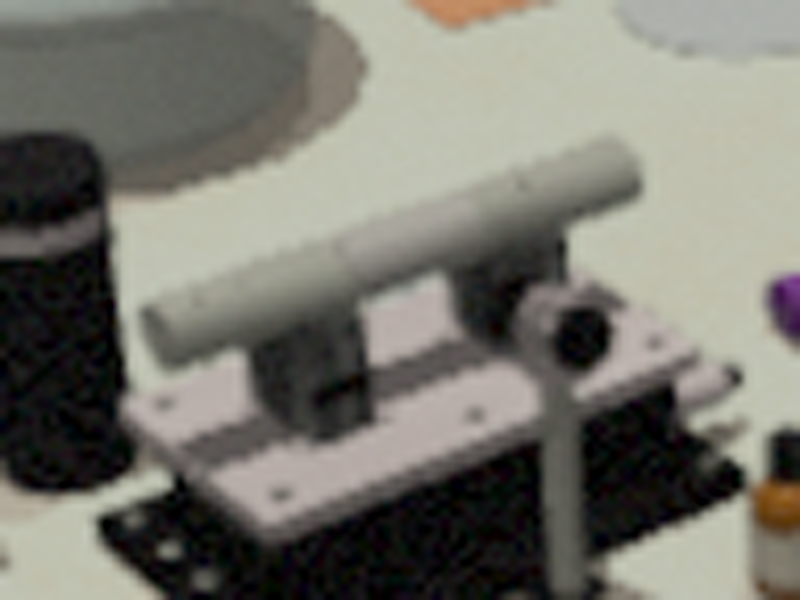

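View pics/c2.png

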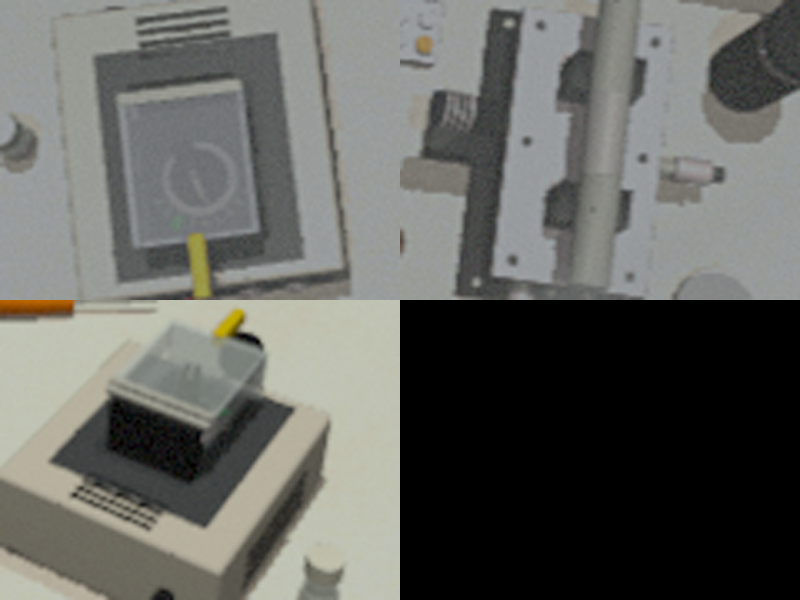

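The crops show the bar with its +x end at (160,335) and no copper disc visible from either camera. The LED is on the +y side, the canister is at the far (+x) end, and the dial ring shows through the guard. Next I'll find the flat's direction from the end face and from depth profiles.

```bash
python3 - <<'E'
import numpy as np,cv2
from h import *
t=dict(np.load("top0.npz"));s=dict(np.load("scene0.npz"))
M=np.array([.5491,-.2497,.112]);a=np.array([.9904,-.1385,0]);b=np.array([.1385,.9904,0])
for n,c in(("top",t),("scene",s)):
    P=cloud(c)-M;P=P[~np.isnan(P[...,0])];A=P@a;B=P@b;Z=P[:,2]
    for lo,hi in((-.09,-.03),(-.022,.022),(.03,.09)):
        print(n,lo,end=": ")
        m=(A>lo)&(A<hi)&(abs(B)<.02)&(Z>-.016)&(Z<.03)
        for k in np.arange(-.018,.018,.003):
            q=m&(B>=k)&(B<k+.003)
            if q.sum()>2:print(f"{(k+.0015)*1e3:.1f}:{np.median(Z[q])*1e3:.1f}({q.sum()})",end=" ")
        print()
u,v=proj(s,M+a*.095);print(u,v,proj(s,M+a*.095+[0,0,.013]))
cv2.imwrite("pics/e1.png",np.hstack([crop(s,u,v,14,"",2.2,(400,300)),crop(s,*proj(s,M),26,"",1.8,(400,300))]))
E
```

```text
top -0.09: -16.5:-3.7(17) -13.5:3.2(5) -10.5:8.5(29) -7.5:11.2(34) -4.5:12.6(41) -1.5:13.3(45) 1.5:12.9(41) 4.5:11.5(50) 7.5:9.8(53) 10.5:5.8(71) 13.5:-2.5(31) 16.5:-4.3(18) 
top -0.022: -13.5:4.7(6) -10.5:8.4(20) -7.5:11.0(25) -4.5:12.8(25) -1.5:12.6(32) 1.5:12.8(34) 4.5:11.8(37) 7.5:10.0(34) 10.5:7.0(40) 13.5:3.8(18) 
top 0.03: -16.5:-3.3(16) -13.5:3.6(6) -10.5:7.8(26) -7.5:10.7(33) -4.5:12.7(36) -1.5:12.9(44) 1.5:13.3(42) 4.5:12.3(47) 7.5:10.0(48) 10.5:6.3(58) 13.5:-0.2(41) 16.5:-4.2(14) 
scene -0.09: -7.5:9.4(3) -4.5:11.2(7) -1.5:10.8(7) 1.5:11.0(13) 4.5:9.1(21) 7.5:6.3(34) 10.5:-1.7(51) 13.5:1.4(14) 16.5:-6.0(8) 
scene -0.022: -4.5:10.9(4) -1.5:11.4(8) 1.5:11.0(10) 4.5:9.5(18) 7.5:5.9(21) 10.5:0.9(41) 13.5:-1.9(17) 
scene 0.03: -4.5:10.9(8) -1.5:11.0(14) 1.5:10.9(9) 4.5:10.0(21) 7.5:7.3(40) 10.5:1.5(56) 13.5:0.9(35) 16.5:-4.6(8) 
182.7479676063737 188.96957964614927 [182.19908971 184.8574501 ]
```

View pics/e1.png

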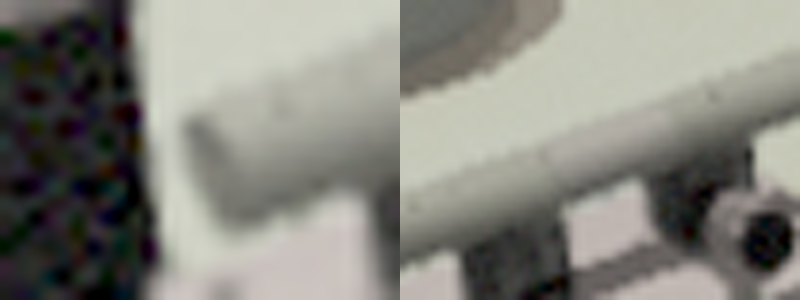

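Request:
{"api": "play_rows", "payload": {
  "commands": "-8.13 0 0 0 0 0 0;-8.13 0 0 0 0 0 0;-8.13 0 0 0 0 0 0;0 0 0 0 0.0273 -0.0175 0;0 0 0 0 0.0273 -0.0175 0;0 0 0 0 0.0273 -0.0175 0;0 0 0 0 0.0273 -0.0175 0;0 0 0 0 0.0273 -0.0175 0;0 0 0 0 0.0273 -0.0175 0;0 0 0 0 0.0273 -0.0175 0;0 0 0 0 0.0273 -0.0175 0;0 0 0 0 0.0273 -0.0175 0;0 0 0 0 0.0273 -0.0175 0;0 0 0 0 0.0273 -0.0175 0;0 0 0 0 0.0273 -0.0175 0;0 0 0 0 0.0273 -0.0175 0;0 0 0 0 0.0273 -0.0175 0;0 0 0 0 0.0273 -0.0175 0;0 0 0 0 0 0 0;0 0 0 0 0 0 0",
  "grip_force": 20
}}

```text
clock: 2.1
ee_pos: [0.472, 0.1583, 0.2307]
ee_rot: [[-0.001, 0.138, -0.99], [-0.0, -0.99, -0.138], [-1.0, 0.0, 0.001]]
contact_force: [0.4, 0.5, 0.2]
grip_width: 0.502
```

```bash
python3 - <<'E'
import numpy as np,cv2
from h import *
from plant import *
t=dict(np.load("top0.npz"));s=dict(np.load("scene0.npz"))
P=cloud(t)
for n,(u,v) in dict(knob=(548,352),knobR=(628,293),LED=(520,272),dish=(633,355),oil=(491,323),stubs=(503,228),driver=(460,357),can=(675,238),eyep=(327,378),vial=(215,263)).items():
    q=P[int(v*.7)-4:int(v*.7)+5,int(u*.7)-4:int(u*.7)+5].reshape(-1,3);q=q[q[:,2]>np.nanmax(q[:,2])-.006];print(n,q.mean(0).round(3))
M=np.array([.5491,-.2497,.112]);a=np.array([.9904,-.1385,0]);g=cv2.cvtColor(s["frame"],cv2.COLOR_BGR2GRAY).astype(np.float32)
p0=proj(s,M);d=proj(s,M+.02*a)-p0;nn=np.array([-d[1],d[0]])/np.hypot(*d);nn*=np.sign(nn[1])
for A in(-.085,-.075,-.065,-.018,-.01,0,.01,.018,.065,.075,.085):
    p=proj(s,M+a*A);o=np.arange(-7,9,.75);x=p+o[:,None]*nn
    print(A,cv2.remap(g,x[:,0].astype(np.float32)[None],x[:,1].astype(np.float32)[None],cv2.INTER_LINEAR)[0].astype(int))
print(get_state()["ee_pos"],get_state()["ee_rot"].round(3))
E
```

```text
knob [ 0.448 -0.213  0.032]
knobR [ 0.538 -0.329  0.055]
LED [ 0.558 -0.153  0.134]
dish [ 0.445 -0.347  0.018]
oil [ 0.491 -0.122  0.064]
stubs [ 0.647 -0.147  0.018]
driver [ 0.439 -0.076  0.026]
can [ 0.608 -0.377  0.127]
eyep [0.406 0.127 0.049]
vial [0.578 0.302 0.056]
-0.085 [163 162 156 143 125 122 119 113 106  95  82  70  55  49  62 111 146 162
 162 161 160 160]
-0.075 [162 162 157 144 123 121 119 113 104  94  82  68  55  51  60 105 141 161
 162 161 160 161]
-0.065 [162 163 158 147 129 123 118 111 101  90  79  66  52  47  56  95 129 148
 156 163 161 155]
-0.018 [164 163 159 150 137 130 128 121 111  97  82  68  55  44  37  27  18  16
  16  14  11  10]
-0.01 [162 162 160 147 135 128 127 120 110  97  83  69  54  43  54  71  90  99
  94  82  70  61]
0 [163 163 158 145 134 129 127 121 110  98  83  70  57  42  60  93 131 141
 141 142 143 143]
0.01 [163 164 158 144 133 128 126 118 107  96  84  70  55  45  58  94 130 146
 144 141 142 142]
0.018 [162 161 157 145 132 125 125 118 106  94  84  69  56  43  52  79 120 134
 140 142 142 142]
0.065 [162 161 155 142 128 120 115 111 102  91  79  65  53  43  37  32  23  15
  14  12   8  13]
0.075 [163 163 157 145 127 119 113 106 100  89  77  64  53  44  43  85 126 151
 144 142 143 139]
0.085 [163 163 156 143 126 123 117 109  98  86  73  61  52  44  44  79 112 137
 143 143 142 144]
[0.47202513 0.15827658 0.23071   ] [[-0.001  0.138 -0.99 ]
 [-0.    -0.99  -0.138]
 [-1.     0.     0.001]]
```

Request:
{"api": "play_rows", "payload": {
  "commands": "0 0 0 0.03 0 0 0;0 0 0 0.03 0 0 0;0 0 0 0.03 0 0 0;0 0 0 0.03 0 0 0;0 0 0 0.014 0 0 0;0 0 0 0 0 0 0;0 0 0 0 0 0 -1;0 0 0 0 0 0 -1;0 0 0 0 0 0 -1;0 0 0 0 0 0 -1;0 0 0 0 0 0 -1;0 0 0 0 0 0 -1;0 0 0 0 0 0 -1;0 0 0 0 0 0 -1"
}}

```text
clock: 3.5
ee_pos: [0.4729, 0.1575, 0.0987]
ee_rot: [[0.002, 0.14, -0.99], [-0.002, -0.99, -0.14], [-1.0, 0.002, -0.002]]
contact_force: [0.8, -5.8, 1.2]
grip_width: 0.113
```

Request:
{"api": "play_rows", "payload": {
  "commands": "0 0 0 -0.0168 0 -0.0012 -1;0 0 0 -0.0165 0 -0.0035 -1;0 0 0 -0.0159 0 -0.0058 -1;0 0 0 -0.0149 0 -0.0079 -1;0 0 0 -0.0137 0 -0.0099 -1;0 0 0 -0.0121 0 -0.0117 -1;0 0 0 0 0 0 -1"
}}

```text
clock: 4.2
ee_pos: [0.5127, 0.1632, 0.1893]
ee_rot: [[0.002, 0.139, -0.99], [-0.001, -0.99, -0.139], [-1.0, 0.002, -0.002]]
contact_force: [-2.4, -5.3, 4.7]
grip_width: 0.112
```

Request:
{"api": "play_rows", "payload": {
  "commands": "0 0 0 -0.0104 0 -0.0133 -1;0 0 0 -0.0084 0 -0.0146 -1;0 0 0 -0.0063 0 -0.0157 -1;0 0 0 -0.0041 0 -0.0164 -1;0 0 0 -0.0018 0 -0.0168 -1;0 0 0 0.0006 0 -0.0169 -1;0 0 0 0.0029 0 -0.0166 -1;0 0 0 0.0049 0 -0.0162 -1;0 0 0 0 0 0 -1"
}}

```text
clock: 5.1
ee_pos: [0.639, 0.1813, 0.2105]
ee_rot: [[0.003, 0.139, -0.99], [-0.001, -0.99, -0.139], [-1.0, 0.001, -0.003]]
contact_force: [1.1, -3.2, 2.5]
grip_width: 0.112
```

Request:
{"api": "play_rows", "payload": {
  "commands": "0 0 0 0 0 0 -0.3;0 0 0 0 0 0 -0.3;0 0 0 0 0 0 -0.3;0 0 0 0 0 0 -0.3;0 0 0 -0.03 0 0 -0.3;0 0 0 -0.03 0 0 -0.3;0 0 0 0 -0.03 0.03 -0.3;0 0 0 0 -0.03 0.03 -0.3;0 0 0 0 -0.03 0.03 -0.3;0 0 0 0 -0.03 0.03 -0.3;0 0 0 0 -0.03 0.03 -0.3;0 0 0 0 -0.03 0.03 -0.3;0 0 0 0 0 0 -0.3"
}}

```text
clock: 6.4
ee_pos: [0.4301, 0.3378, 0.2704]
ee_rot: [[-0.0, 0.144, -0.99], [0.002, -0.99, -0.144], [-1.0, -0.002, -0.0]]
contact_force: [-0.0, -0.5, -0.2]
grip_width: 0.351
```

```bash
python3 - <<'E'
import numpy as np,cv2
from h import *
from plant import *
for n in("scene","top"):np.savez(f"{n}1.npz",**read_camera(n))
t=dict(np.load("top1.npz"));s=dict(np.load("scene1.npz"))
D=(.5575,.17,.07)
print(proj(t,D),proj(s,D))
cv2.imwrite("pics/d1.png",np.hstack([crop(t,*proj(t,D),40,"",1.8,(400,300)),crop(s,*proj(s,D),60,"",1.6,(400,300))]))
E
```

```text
[208.72868053 192.08008917] [328.77162038 253.1592588 ]
```

View pics/d1.png

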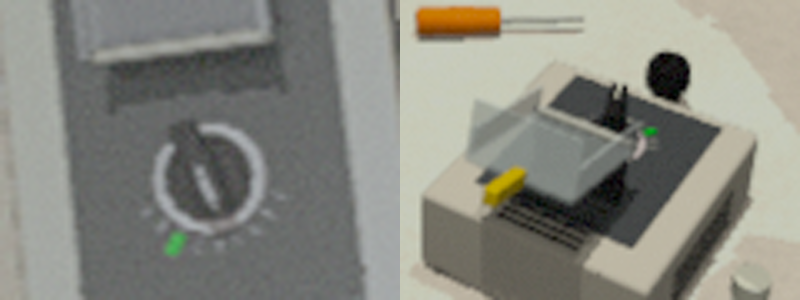

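The guard lies right back, past its hinge block. The dial ring is centred near crop (210,178), the white line runs (195,168) to (212,205), and the green mark is at (177,243). Now I'll turn these into angles.

```bash
python3 - <<'E'
import numpy as np,cv2
from h import *
t=dict(np.load("top1.npz"))
f=t["frame"].astype(int);x0,y0=168,162
g=f.min(2)
W=g[175:215,192:228]
# green mark
hsv=cv2.cvtColor(t["frame"],cv2.COLOR_BGR2HSV);m=cv2.inRange(hsv[200:222,190:230],(45,90,40),(85,255,255));v,u=np.where(m>0)
G=ray(t,u.mean()+190,v.mean()+200,.07);print("green",len(u),G)
m=(W>90).astype(np.uint8);n,l,st,ce=cv2.connectedComponentsWithStats(m)
for i in range(1,n):
    if st[i,4]>3:
        v,u=np.where(l==i);print(i,st[i],ce[i]+[192,175])
        if st[i,4]>60:
            R=np.c_[u+192,v+175].astype(float)
            Q=np.array([ray(t,a,b,.071)[:2] for a,b in R]);(cx,cy),r=cv2.minEnclosingCircle(Q.astype(np.float32));print("ring",cx,cy,r)
        else:
            vx,vy,_,_=cv2.fitLine(np.c_[u,v].astype(np.float32),2,0,.01,.01).ravel();print("dir px",vx,vy)
            for q in((u[v.argmin()]+192,v.min()+175),(u[v.argmax()]+192,v.max()+175)):print(ray(t,*q,.11))
print("nominal axis px at .11 / .07 given hinge-? ",np.round(g[180:206,198:222],0))
E
```

```text
green 15 [0.51791913 0.18193832 0.07      ]
1 [16 12 13 19 51] [216.64705882 194.66666667]
dir px 0.34124172 0.93997556
[0.56101866 0.16544213 0.11      ]
[0.52369894 0.14997202 0.11      ]
2 [ 7 16 11 18 41] [201.95121951 200.75609756]
dir px 0.44147465 0.8972737
[0.55250857 0.17953578 0.11      ]
[0.51736922 0.1620404  0.11      ]
4 [16 23  3  4  7] [209.         199.28571429]
dir px 0.55049103 0.8348411
[0.53807789 0.16472736 0.11      ]
[0.53188831 0.16044265 0.11      ]
nominal axis px at .11 / .07 given hinge-?  [[ 36  26  34  30  28  34  36  35  33  33  37  41  50  49  41  33  35  38
   46  53  56  50  52  53]
 [ 38  33  35  36  34  47  52  46  48  47  48  50  49  53  56  49  52  52
   53  51  54  52  50  49]
 [ 46  48  49  52  48  47  49  49  51  53  49  52  49  56  47  48  55  49
   51  50  48  51  50  52]
 [ 49  49  50  50  48  52  49  49  55  50  49  54  49  47  51  53  52  50
   49  50  53  50  52  53]
 [ 49  47  51  54  47  51  50  53  47  51  51  49  45  49  49  52  51  52
   52  52  52  53  49  50]
 [ 50  51  52  52  50  50  49  49  43  48  49  49  48  47  49  48  48  
[... 1350 characters left out ...]
02  98  48  28  32  32  25  29  41  91 103  66  36  23  25  31  36
   32  34  86 122  98  61]
 [ 56  99 100  63  31  32  28  28  29  26  65 100  93  44  31  22  30  33
   25  38  93 120  90  58]
 [ 49  95 118  99  54  30  34  31  26  25  36  90  99  59  31  22  26  31
   32  59 102 113  85  52]
 [ 52  72 106 118  88  40  30  26  29  26  29  56  74  52  27  21  21  25
   41  92 120  93  60  50]
 [ 54  55  90 118  96  53  30  32  32  24  26  29  59  59  28  25  21  37
   67 106 110  78  58  57]
 [ 58  46  55  96 116  99  70  48  26  29  27  20  27  33  33  30  35  71
  109 113  83  55  76  86]
 [ 48  47  53  67  95 118 119  96  52  33  32  30  30  37  43  47  63 100
  117  87  51  48  52  65]]
```

```bash
cat >> h.py <<'E'
def dial(t):
    g=t["frame"].min(2).astype(float);yaw=8.0
    u,v=np.meshgrid(np.arange(560),np.arange(420));rr=np.hypot(u-209.3,v-197.4)
    m=(g>85)&(rr>7.5)&(rr<12.5);Q=np.array([ray(t,a,b,.0705)[:2] for a,b in zip(u[m],v[m])])
    A=np.c_[2*Q,np.ones(len(Q))];s=np.linalg.lstsq(A,(Q**2).sum(1),rcond=None)[0];C=s[:2];print("centre",C,"r",np.sqrt(s[2]+C@C),"n",len(Q))
    p=proj(t,[*C,.11]);m=(g>60)&(np.hypot(u-p[0],v-p[1])<10)
    L=np.array([ray(t,a,b,.11)[:2]-C for a,b in zip(u[m],v[m])]);k=np.hypot(*L.T)<.0175;L=L[k]*1e3
    vx,vy=cv2.fitLine(L.astype(np.float32),2,0,.01,.01).ravel()[:2];w=np.array([vx,vy])*np.sign(L.mean(0)@[vx,vy])
    f=lambda d:1.4-np.radians((np.degrees(np.arctan2(d[1],d[0]))-188+180)%360-180)
    print("top px",p,"n",len(L),"mean mm",L.mean(0),"fit",f(w),"by mean",f(L.mean(0)));return C,f
E
python3 - <<'E'
from h import *
t=dict(np.load("top1.npz"));C,f=dial(t);print("green",f(np.array([.51792,.18194])-C))
E
```

```text
centre [0.54658055 0.16826876] r 0.021534605539562445 n 104
top px [206.40163979 193.89844604] n 50 mean mm [-0.7265301   2.55935731] fit 2.386049791360235 by mean 2.833827001993387
green 1.9847098387443034
```

Request:
{"api": "play_rows", "payload": {
  "commands": "-7 0 0 0 0 0 -0.3;-7 0 0 0 0 0 -0.3;0 0 0 0 0 0 -0.3"
}}

```text
clock: 6.8
ee_pos: [0.4343, 0.3345, 0.2697]
ee_rot: [[-0.0, 0.375, -0.927], [-0.0, -0.927, -0.375], [-1.0, 0.0, 0.0]]
contact_force: [0.3, 0.5, -0.1]
grip_width: 0.345
```

Request:
{"api": "play_rows", "payload": {
  "commands": "0 0 0 0 0.0327 -0.00697 -0.3;0 0 0 0 0.0327 -0.00697 -0.3;0 0 0 0 0.0327 -0.00697 -0.3;0 0 0 0 0.0327 -0.00697 -0.3;0 0 0 0 0.0327 -0.00697 -0.3;0 0 0 0 0.0327 -0.00697 -0.3;0 0 0 0 0 0 -0.3;0 0 0 0.04 0 0 -0.3;0 0 0 0.04 0 0 -0.3;0 0 0 0.04 0 0 -0.3;0 0 0 0 0 0 -0.3;0 0 0 0 0 0 -0.3"
}}

```text
clock: 8.0
ee_pos: [0.5465, 0.1686, 0.1508]
ee_rot: [[0.001, 0.373, -0.928], [-0.001, -0.928, -0.373], [-1.0, 0.001, -0.0]]
contact_force: [0.2, -0.5, 2.3]
grip_width: 0.352
```

Right over the dial. Down, grip, and turn 48° clockwise.

Request:
{"api": "play_rows", "payload": {
  "commands": "0 0 0 0.022 0 0 -0.3;0 0 0 0.022 0 0 -0.3;0 0 0 0.02 0 0 -0.3;0 0 0 0 0 0 -0.3;0 0 0 0 0 0 -1;0 0 0 0 0 0 -1;0 0 0 0 0 0 -1;0 0 0 0 0 0 -1;0 0 0 0 0 0 -1;0 0 0 0 0 0 -1;0 0 0 0 0 0 -1",
  "grip_force": 40
}}

```text
clock: 9.1
ee_pos: [0.5478, 0.1688, 0.0887]
ee_rot: [[0.005, 0.375, -0.927], [0.0, -0.927, -0.375], [-1.0, 0.001, -0.005]]
contact_force: [0.6, -4.7, 6.9]
grip_width: 0.128
```

Request:
{"api": "play_rows", "payload": {
  "commands": "6.05 0 0 0 0 0 -1;6.05 0 0 0 0 0 -1;6.05 0 0 0 0 0 -1;6.05 0 0 0 0 0 -1;6.05 0 0 0 0 0 -1;6.05 0 0 0 0 0 -1;6.05 0 0 0 0 0 -1;6.05 0 0 0 0 0 -1;0 0 0 0 0 0 -1;0 0 0 0 0 0 -1"
}}

```text
clock: 10.1
ee_pos: [0.5478, 0.1673, 0.0887]
ee_rot: [[0.004, -0.444, -0.896], [-0.002, -0.896, 0.444], [-1.0, -0.0, -0.005]]
contact_force: [0.4, -8.6, 6.9]
grip_width: 0.133
```

Request:
{"api": "play_rows", "payload": {
  "commands": "0 0 0 0 0 0 -0.4;0 0 0 0 0 0 -0.4;0 0 0 0 0 0 -0.4;0 0 0 -0.04 0 0 -0.4;0 0 0 -0.04 0 0 -0.4;0 0 0 -0.04 0 0 0;0 0 0 -0.04 0 0 0;0 0 0 0 0.0399 -0.0107 0;0 0 0 0 0.0399 -0.0107 0;0 0 0 0 0.0399 -0.0107 0;0 0 0 0 0.0399 -0.0107 0;0 0 0 0 0.0399 -0.0107 0;0 0 0 0 0.0399 -0.0107 0;0 0 0 0 0.0399 -0.0107 0;0 0 0 0 0.0399 -0.0107 0;0 0 0 0 0.0399 -0.0107 0;0 0 0 0 0.0399 -0.0107 0;0 0 0 0 0 0 0"
}}

```text
clock: 11.9
ee_pos: [0.4634, -0.2394, 0.2456]
ee_rot: [[-0.001, -0.448, -0.894], [-0.0, -0.894, 0.448], [-1.0, 0.001, 0.0]]
contact_force: [0.2, -0.1, 0.0]
grip_width: 0.5
```

```bash
python3 - <<'E'
from h import *
from plant import *
for n in("scene","top"):np.savez(f"{n}2.npz",**read_camera(n))
t=dict(np.load("top2.npz"));s=dict(np.load("scene2.npz"))
D=(.5466,.1683,.09)
cv2.imwrite("pics/d2.png",np.hstack([crop(t,*proj(t,D),24,"",1.8,(400,300)),crop(s,*proj(s,(.5,-.2,.1)),70,"",1.6,(400,300))]))
g=get_state();print(g["ee_pos"],g["ee_rot"].round(3),g["qpos"].round(1))
E
```

```text
[ 0.4642868  -0.23644075  0.24556611] [[-0.    -0.446 -0.895]
 [ 0.001 -0.895  0.446]
 [-1.    -0.001  0.   ]] [ -9.8  11.1   3.7  -0.  -82.6  73.3]
```

View pics/d2.png

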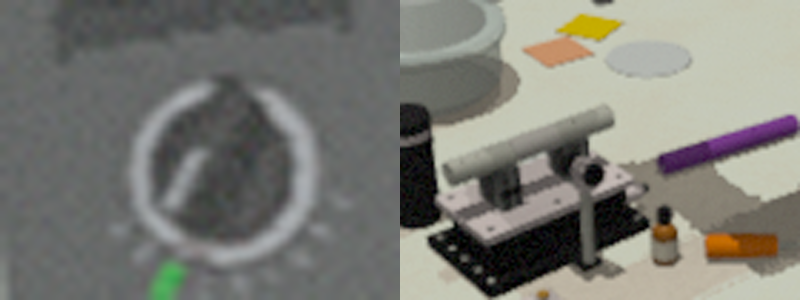

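Request:
{"api": "play_rows", "payload": {
  "commands": "-6.2 0 0 0 0 0 -0.15;-6.2 0 0 0 0 0 -0.15;-6 0 0 0 0 0 -0.15;0 0 0 0 0.0015 -0.0069 -0.15;0 0 -5 0 -0.00166 0 -0.15;0 0 -5 0 -0.00166 0 -0.15;0 0 -5 0 -0.00166 0 -0.15;0 0 -5 0 -0.00166 0 -0.15;0 0 -5 0 -0.00166 0 -0.15;0 0 -5 0 -0.00166 0 -0.15;0 0 -5 0 -0.00166 0 -0.15;0 0 -5 0 -0.00166 0 -0.15;0 0 -5 0 -0.00166 0 -0.15;0 0 -5 0 -0.00166 0 -0.15;0 0 -5 0 -0.00166 0 -0.15;0 0 0 0 0 0 -0.15;0 0 0 0 0 0 -0.15"
}}

```text
clock: 13.7
ee_pos: [0.4737, -0.2229, 0.2527]
ee_rot: [[0.113, -0.082, -0.99], [0.81, -0.569, 0.14], [-0.575, -0.818, 0.002]]
contact_force: [1.1, 1.2, 0.9]
grip_width: 0.426
```

```bash
cat > g.py <<'E'
from h import *
from plant import *
s=get_state();R=s["ee_rot"];gp=s["ee_pos"]-.019*R[:,0]
M=np.array([.5491,-.2497,.112]);a=np.array([.9904,-.1385,0]);b=np.array([.1385,.9904,0])
d=gp-M
print("grasp rel bar mm: along %.1f side %.1f up %.1f"%tuple(1e3*np.array([d@a,d@b,d[2]])),"lean(+y) deg %.1f"%np.degrees(np.arctan2(-R[:,0]@b,-R[2,0])),"z.-a %.4f"%(-R[:,2]@a),"q",s["qpos"].round(0),"F",s["contact_force"].round(1))
E
python3 g.py
```

```text
grasp rel bar mm: along -78.3 side 0.6 up 151.6 lean(+y) deg -54.9 z.-a 1.0000 q [ -41.   31.   29.  -49. -115.  113.] F [1.1 1.2 0.9]
```

Request:
{"api": "play_rows", "payload": {
  "commands": "0 0 0 0 0.031 0 -0.15;0 0 0 0 0.031 0 -0.15;0 0 0 0 0.031 0 -0.15;0 0 0 0 0.0313 0 -0.15;0 0 0 0 0 0 -0.15;0 0 0 0.02 0 0 -0.15;0 0 0 0.02 0 0 -0.15;0 0 0 0.016 0 0 -0.15;0 0 0 0.016 0 0 -0.15;0 0 0 0.0147 0 0 -0.15;0 0 0 0 0 0 -0.15;0 0 0 0 0 0 -0.15"
}}

```text
clock: 14.9
ee_pos: [0.4739, -0.2229, 0.1032]
ee_rot: [[0.113, -0.077, -0.991], [0.81, -0.571, 0.137], [-0.576, -0.818, -0.002]]
contact_force: [-0.4, -0.3, -0.7]
grip_width: 0.425
```

```bash
python3 g.py
```

```text
grasp rel bar mm: along -78.2 side 0.6 up 2.1 lean(+y) deg -54.8 z.-a 1.0000 q [ -41.   39.   18.  -45. -102.  126.] F [-0.4 -0.3 -0.7]
```

Request:
{"api": "play_rows", "payload": {
  "commands": "0 0 0 0.0007 0.0021 0 -0.15;0 0 0 0 0 0 -0.15;0 0 0 0 0 0 -1;0 0 0 0 0 0 -1;0 0 0 0 0 0 -1;0 0 0 0 0 0 -1;0 0 0 0 0 0 -1;0 0 0 0 0 0 -1",
  "grip_force": 35
}}

```text
clock: 15.7
ee_pos: [0.4732, -0.2238, 0.1004]
ee_rot: [[0.114, -0.079, -0.99], [0.811, -0.568, 0.139], [-0.573, -0.819, -0.001]]
contact_force: [-0.9, -0.2, 5.3]
grip_width: 0.288
```

```bash
python3 g.py
```

```text
grasp rel bar mm: along -78.7 side -0.4 up -0.8 lean(+y) deg -55.0 z.-a 1.0000 q [ -41.   39.   18.  -45. -102.  127.] F [-0.9 -0.2  5.3]
```

Request:
{"api": "play_rows", "payload": {
  "commands": "0 0 5 0 0.00166 0 -1;0 0 5 0 0.00166 0 -1;0 0 5 0 0.00166 0 -1;0 0 5 0 0.00166 0 -1;0 0 5 0 0.00166 0 -1;0 0 5 0 0.00166 0 -1;0 0 5 0 0.00166 0 -1;0 0 5 0 0.00166 0 -1;0 0 5 0 0.00166 0 -1;0 0 5 0 0.00166 0 -1;0 0 0 0 0 0 -1"
}}

```text
clock: 16.8
ee_pos: [0.4717, -0.2381, 0.0922]
ee_rot: [[0.013, -0.135, -0.991], [0.08, -0.988, 0.136], [-0.997, -0.081, -0.002]]
contact_force: [-0.6, -8.2, 2.7]
grip_width: 0.29
```

```bash
python3 g.py
```

```text
grasp rel bar mm: along -78.3 side -0.7 up -0.9 lean(+y) deg -4.6 z.-a 1.0000 q [-13.  18.  -8.  -5. -64.  98.] F [-0.6 -8.2  2.7]
```

Low forces and the axis is held. I'll continue another 55°, then look at the flat.

Request:
{"api": "play_rows", "payload": {
  "commands": "0 0 5 0 0.00166 0 -1;0 0 5 0 0.00166 0 -1;0 0 5 0 0.00166 0 -1;0 0 5 0 0.00166 0 -1;0 0 5 0 0.00166 0 -1;0 0 5 0 0.00166 0 -1;0 0 5 0 0.00166 0 -1;0 0 5 0 0.00166 0 -1;0 0 5 0 0.00166 0 -1;0 0 5 0 0.00166 0 -1;0 0 5 0 0.00166 0 -1;0 0 0 0 0 0 -1;0 0 0 0 0 0 -1"
}}

```text
clock: 18.1
ee_pos: [0.469, -0.255, 0.0987]
ee_rot: [[-0.109, -0.09, -0.99], [-0.761, -0.633, 0.141], [-0.639, 0.769, 0.0]]
contact_force: [1.2, -8.2, 7.8]
grip_width: 0.291
```

```bash
cat > flat.py <<'E'
import sys
from g import *
k=sys.argv[1]
for n in("scene","top"):np.savez(f"{n}{k}.npz",**read_camera(n))
t=dict(np.load(f"top{k}.npz"));sc=dict(np.load(f"scene{k}.npz"))
for n,c in(("top",t),("scene",sc)):
    P=cloud(c)-M;P=P[~np.isnan(P[...,0])];A=P@a;B=P@b;Z=P[:,2]
    for lo,hi in((-.023,.023),(.032,.09)):
        m=(A>lo)&(A<hi)&(abs(B)<.02)&(Z>-.016)&(Z<.03);print(n,lo,end=": ")
        for x in np.arange(-.018,.018,.003):
            q=m&(B>=x)&(B<x+.003)
            if q.sum()>2:print(f"{(x+.0015)*1e3:.1f}:{np.median(Z[q])*1e3:.1f}({q.sum()})",end=" ")
        print()
    # copper
    h=cv2.cvtColor(c["frame"],cv2.COLOR_BGR2HSV);mk=cv2.inRange(h,(3,70,30),(22,255,255));p=proj(c,M);v,u=np.where(mk>0);w=np.hypot(u-p[0],v-p[1])<14
    print(n,"copper n",w.sum(), (u[w].mean(),v[w].mean()) if w.any() else "", "bar mid px",p)
cv2.imwrite(f"pics/f{k}.png",np.hstack([crop(t,*proj(t,M),32,"",1.8,(400,300)),crop(sc,*proj(sc,M),32,"",1.8,(400,300))]))
E
python3 flat.py 3
```

```text
grasp rel bar mm: along -78.5 side -1.7 up -1.2 lean(+y) deg 50.3 z.-a 1.0000 q [ 13.  23. -39.  53. -64.  29.] F [ 1.2 -8.2  7.8]
top -0.023: -10.5:0.5(11) -7.5:8.0(16) -4.5:12.2(25) -1.5:14.1(31) 1.5:13.8(33) 4.5:12.8(35) 7.5:10.8(44) 10.5:5.3(45) 13.5:3.8(10) 
top 0.032: -16.5:-2.9(11) -13.5:6.8(18) -10.5:10.0(26) -7.5:12.5(35) -4.5:13.9(39) -1.5:13.8(40) 1.5:14.1(46) 4.5:12.7(41) 7.5:11.0(49) 10.5:5.0(69) 13.5:-3.8(14) 16.5:-4.0(14) 
top copper n 11 (np.float64(414.54545454545456), np.float64(194.1818181818182)) bar mid px [409.30645955 194.61023558]
scene -0.023: -4.5:10.8(5) -1.5:11.8(8) 1.5:10.9(8) 4.5:10.0(18) 7.5:5.6(24) 10.5:2.4(46) 13.5:-1.7(17) 
scene 0.032: -7.5:10.6(3) -4.5:11.5(5) -1.5:11.9(16) 1.5:11.6(15) 4.5:10.2(23) 7.5:4.5(50) 10.5:0.5(56) 13.5:2.3(14) 16.5:-5.0(5) 
scene copper n 0  bar mid px [212.06763109 178.38935354]
```

View pics/f3.png

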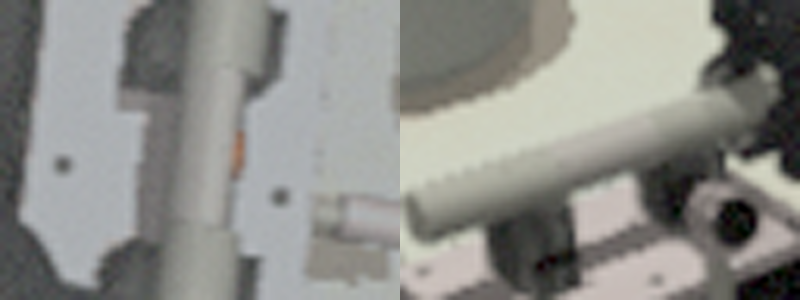

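The top view shows the copper disc at the bar's −y edge (crop (238,155)). So the flat now faces about 73° short of up, on the −y side. I'll open, ratchet back around the bar, and regrip.

Request:
{"api": "play_rows", "payload": {
  "commands": "0 0 0 0 0 0 -0.15;0 0 0 0 0 0 -0.15;0 0 0 0 0 0 -0.15;0 0 0 0 0 0 -0.15;0 0 0 -0.0015 0 0 -0.15;0 0 -5 0 -0.00166 0 -0.15;0 0 -5 0 -0.00166 0 -0.15;0 0 -5 0 -0.00166 0 -0.15;0 0 -5 0 -0.00166 0 -0.15;0 0 -5 0 -0.00166 0 -0.15;0 0 -5 0 -0.00166 0 -0.15;0 0 -5 0 -0.00166 0 -0.15;0 0 -5 0 -0.00166 0 -0.15;0 0 -5 0 -0.00166 0 -0.15;0 0 -5 0 -0.00166 0 -0.15;0 0 0 0 0 0 -0.15"
}}

```text
clock: 19.8
ee_pos: [0.4717, -0.2394, 0.091]
ee_rot: [[0.002, -0.142, -0.99], [0.002, -0.99, 0.142], [-1.0, -0.002, -0.002]]
contact_force: [0.7, -0.0, -0.1]
grip_width: 0.425
```

```bash
python3 g.py
```

```text
grasp rel bar mm: along -78.2 side -0.5 up -2.0 lean(+y) deg -0.1 z.-a 1.0000 q [-10.  17. -11.  -0. -61.  92.] F [ 0.7 -0.  -0.1]
```

Request:
{"api": "play_rows", "payload": {
  "commands": "0 0 0 -0.0015 0 0 -0.15;0 0 -5 0 -0.00166 0 -0.15;0 0 -5 0 -0.00166 0 -0.15;0 0 -5 0 -0.00166 0 -0.15;0 0 -5 0 -0.00166 0 -0.15;0 0 -5 0 -0.00166 0 -0.15;0 0 -5 0 -0.00166 0 -0.15;0 0 -5 0 -0.00166 0 -0.15;0 0 -5 0 -0.00166 0 -0.15;0 0 -5 0 -0.00166 0 -0.15;0 0 0 0 0 0 -0.15;0 0 0 0 0 0 -0.15;0 0 0 0 0 0 -1;0 0 0 0 0 0 -1;0 0 0 0 0 0 -1;0 0 0 0 0 0 -1;0 0 0 0 0 0 -1;0 0 0 0 0 0 -1"
}}

```text
clock: 21.6
ee_pos: [0.4731, -0.2243, 0.097]
ee_rot: [[0.098, -0.098, -0.99], [0.7, -0.7, 0.139], [-0.707, -0.707, -0.0]]
contact_force: [-0.1, 0.9, -2.5]
grip_width: 0.288
```

```bash
python3 flat.py 4
```

```text
grasp rel bar mm: along -78.8 side 1.1 up -1.6 lean(+y) deg -45.0 z.-a 1.0000 q [-37.  34.  14. -38. -95. 124.] F [-0.1  0.9 -2.5]
top -0.023: -10.5:-1.5(10) -7.5:7.9(13) -4.5:11.6(23) -1.5:13.0(29) 1.5:12.6(36) 4.5:12.1(37) 7.5:10.5(39) 10.5:6.7(47) 13.5:2.4(17) 
top 0.032: -16.5:-3.4(16) -13.5:3.9(7) -10.5:7.5(23) -7.5:10.9(38) -4.5:12.5(34) -1.5:13.0(37) 1.5:13.4(39) 4.5:12.1(44) 7.5:10.5(43) 10.5:5.7(64) 13.5:-1.1(29) 16.5:-3.2(12) 
top copper n 12 (np.float64(414.4166666666667), np.float64(193.58333333333334)) bar mid px [409.30645955 194.61023558]
scene -0.023: -4.5:10.9(6) -1.5:10.7(6) 1.5:11.2(12) 4.5:10.4(13) 7.5:7.0(29) 10.5:1.1(41) 13.5:1.9(21) 
scene 0.032: -4.5:10.3(3) -1.5:11.4(11) 1.5:11.0(13) 4.5:9.5(27) 7.5:6.5(36) 10.5:-0.6(56) 13.5:-0.8(32) 16.5:-6.2(4) 
scene copper n 0  bar mid px [212.06763109 178.38935354]
```

Request:
{"api": "play_rows", "payload": {
  "commands": "0 0 5 0 0.00166 0 -1;0 0 5 0 0.00166 0 -1;0 0 5 0 0.00166 0 -1;0 0 5 0 0.00166 0 -1;0 0 5 0 0.00166 0 -1;0 0 5 0 0.00166 0 -1;0 0 5 0 0.00166 0 -1;0 0 5 0 0.00166 0 -1;0 0 5 0 0.00166 0 -1;0 0 5 0 0.00166 0 -1;0 0 5 0 0.00166 0 -1;0 0 5 0 0.00166 0 -1;0 0 5 0 0.00166 0 -1;0 0 5 0 0.00166 0 -1;0 0 0 0 0 0 -1;0 0 0 0 0 0 -1"
}}

```text
clock: 23.3
ee_pos: [0.4703, -0.2467, 0.0945]
ee_rot: [[-0.058, -0.126, -0.99], [-0.422, -0.896, 0.138], [-0.905, 0.426, -0.001]]
contact_force: [-2.0, -4.7, 8.8]
grip_width: 0.287
```

```bash
cat > tilt.py <<'E'
from flat import *
for n,c in(("top",t),("scene",sc)):
    im=cloud(c);h=cv2.cvtColor(c["frame"],cv2.COLOR_BGR2HSV)
    P=im-M;ok=~np.isnan(P[...,0]);A=P@a;B=P@b;Z=P[...,2]
    for nm,m in(("flat",(abs(A)>.0105)&(abs(A)<.023)&(abs(B)<.009)),("disc",(abs(A)<.005)&(abs(B)<.006)),("both ends out",(abs(A)<.023)&(abs(B)<.008))):
        m=m&ok&(Z>0)&(Z<.02);x,z=B[m],Z[m]
        X=np.c_[x,np.ones(len(x)),A[m]];
        if nm[0]=="b":X=np.c_[X,abs(A[m])<.008]
        r=np.linalg.lstsq(X,z,rcond=None)[0];print(n,nm,len(x),"azimuth(+y) deg %.1f"%-np.degrees(np.arctan(r[0])),"height mm %.1f"%(r[1]*1e3))
E
python3 tilt.py 5
```

```text
grasp rel bar mm: along -78.4 side 0.1 up -0.4 lean(+y) deg 25.2 z.-a 1.0000 q [  5.  16. -29.  30. -55.  58.] F [-2.  -4.7  8.8]
top -0.023: -10.5:8.3(12) -7.5:10.4(31) -4.5:10.6(32) -1.5:10.4(31) 1.5:11.6(35) 4.5:10.8(28) 7.5:10.7(27) 10.5:10.3(27) 13.5:6.6(32) 
top 0.032: -16.5:-3.8(16) -13.5:-3.5(6) -10.5:7.9(20) -7.5:11.7(32) -4.5:13.1(33) -1.5:14.4(38) 1.5:14.7(38) 4.5:14.1(46) 7.5:12.9(47) 10.5:10.1(53) 13.5:4.5(54) 16.5:-2.9(14) 
top copper n 50 (np.float64(410.6), np.float64(192.4)) bar mid px [409.30645955 194.61023558]
scene -0.023: -7.5:8.4(7) -4.5:9.3(4) -1.5:8.6(9) 1.5:9.9(8) 4.5:9.5(9) 7.5:9.4(16) 10.5:4.4(32) 13.5:2.6(36) 16.5:0.6(6) 
scene 0.032: -7.5:10.6(4) -1.5:12.4(5) 1.5:12.9(14) 4.5:11.8(15) 7.5:10.6(25) 10.5:4.2(60) 13.5:1.4(51) 16.5:-3.8(12) 
scene copper n 20 (np.float64(211.5), np.float64(175.5)) bar mid px [212.06763109 178.38935354]
top flat 96 azimuth(+y) deg 0.7 height mm 10.3
top disc 28 azimuth(+y) deg -12.2 height mm 12.1
top both ends out 165 azimuth(+y) deg -0.4 height mm 10.3
scene flat 28 azimuth(+y) deg -7.1 height mm 9.3
scene disc 4 azimuth(+y) deg -36.9 height mm 11.8
scene both ends out 42 azimuth(+y) deg -8.0 height mm 9.3
```

View pics/f5.png

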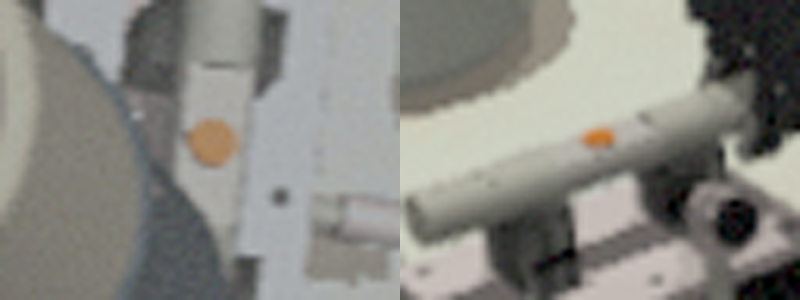

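Request:
{"api": "play_rows", "payload": {
  "commands": "0 0 0 0 0 0 -0.15;0 0 0 0 0 0 -0.15;0 0 0 0 0 0 -0.15;0 0 0 0 0 0 -0.15;0 0 0 -0.02 0 0 -0.15;0 0 0 -0.03 0 0 -0.15;0 0 0 -0.04 0 0 -0.15;0 0 0 -0.04 0 0 -0.15;0 0 -5 0 0 0.02 -0.15;0 0 -5 0 0 0.02 -0.15;0 0 -5 0 0 0.02 -0.15;0 0 -5 0 0 0.02 -0.15;0 0 -5 0 0 0.02 -0.15;0 0 0 0 -0.03 0 -0.15;0 0 0 0 -0.03 0 -0.15;0 0 0 0 -0.03 0 -0.15;0 0 0 0 0 0 -0.15;0 0 0 0 0 0 -0.15"
}}

```text
clock: 25.2
ee_pos: [0.3912, -0.0878, 0.21]
ee_rot: [[-0.0, -0.137, -0.991], [0.0, -0.991, 0.137], [-1.0, 0.0, 0.0]]
contact_force: [0.1, -0.6, -0.1]
grip_width: 0.427
```

```bash
python3 tilt.py 6; python3 - <<'E'
from h import *
# silhouette test: colour position of disc relative to bar edges; edges of flat in top view
t=dict(np.load("top6.npz"));g=t["frame"].mean(2).astype(np.float32)
M=np.array([.5491,-.2497,.112]);a=np.array([.9904,-.1385,0]);b=np.array([.1385,.9904,0])
for A in(-.08,-.065,-.02,-.015,.015,.02,.065,.08):
    o=np.arange(-.021,.0215,.0015);x=np.array([proj(t,M+a*A+b*k+[0,0,.008]) for k in o],np.float32)
    print(A,cv2.remap(g,x[:,0][None],x[:,1][None],cv2.INTER_LINEAR)[0].astype(int))
for n in("top","scene"):
    c=dict(np.load(n+"6.npz"));h=cv2.cvtColor(c["frame"],cv2.COLOR_BGR2HSV);mk=cv2.inRange(h,(3,70,30),(22,255,255));p=proj(c,M);v,u=np.where(mk>0);w=np.hypot(u-p[0],v-p[1])<14
    q=ray(c,u[w].mean(),v[w].mean(),.122)-M;print(n,"disc centre along %.1f side %.1f mm"%(q@a*1e3,q@b*1e3))
E
```

```text
grasp rel bar mm: along -178.8 side 138.4 up 117.0 lean(+y) deg 0.0 z.-a 1.0000 q [ 10.  -2. -16.  -0. -76.  72.] F [ 0.1 -0.6 -0.1]
top -0.023: -13.5:4.7(3) -10.5:6.6(27) -7.5:7.7(33) -4.5:8.4(29) -1.5:9.1(32) 1.5:8.9(30) 4.5:9.4(33) 7.5:9.4(36) 10.5:7.3(43) 13.5:3.1(18) 
top 0.032: -16.5:-3.4(16) -10.5:8.1(29) -7.5:10.8(32) -4.5:12.2(30) -1.5:13.4(43) 1.5:13.5(39) 4.5:12.3(44) 7.5:9.7(50) 10.5:6.5(58) 13.5:0.0(36) 16.5:-2.8(15) 
top copper n 46 (np.float64(412.0), np.float64(192.91304347826087)) bar mid px [409.30645955 194.61023558]
scene -0.023: -10.5:5.4(5) -7.5:6.2(6) -4.5:6.3(7) -1.5:7.9(5) 1.5:7.7(9) 4.5:7.7(12) 7.5:4.2(19) 10.5:-0.2(34) 13.5:0.7(24) 
scene 0.032: -4.5:10.7(10) -1.5:10.8(8) 1.5:10.5(14) 4.5:9.6(20) 7.5:6.2(35) 10.5:1.1(53) 13.5:0.4(36) 16.5:-5.7(8) 
scene copper n 15 (np.float64(210.66666666666666), np.float64(175.93333333333334)) bar mid px [212.06763109 178.38935354]
top flat 105 azimuth(+y) deg -7.9 height mm 8.4
top disc 27 azimuth(+y) deg 0.7 height mm 10.3
top both ends out 168 azimuth(+y) deg -7.1 height mm 8.6
scene flat 31 azimuth(+y) deg 0.7 height 
[... 461 characters left out ...]
.015 [119 126 126 126 123 113 105 103 104 107 108 108 105 105 106 107 108 106
 101  92  76  66  58  52  56  57  58  56  57]
0.015 [123 124 125 125 119 112 106 107 106 106 107 107 108 110 108 107 107 106
  98  86  73  69  59  52  52  55  57  57  62]
0.02 [125 125 126 120 109  94  96 101 106 106 108 108 108 109 107 106 108 109
 103  93  78  68  57  45  34  33  35  37  36]
0.065 [109 123 127 128 128 113  96  83  89  91  95  99 107 108 105 101  96  91
  86  83  75  65  55  51  52  59  58  58  65]
0.08 [121 119 122 124 120 108  91  83  90  99 106 109 107 104 101  99  95  90
  84  80  71  60  55  79  99 113 114 113 112]
top disc centre along 2.2 side -2.6 mm
scene disc centre along 4.5 side 1.0 mm
```

View pics/f6.png

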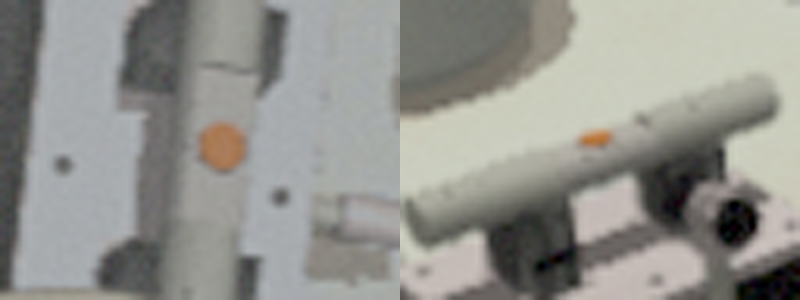

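The roll backed off about 10° on release: the disc sits 2–2.5 mm to the −y side, and the flat's slope is −8°. I'll regrip near-vertical, which disturbs it least, and add about 10°.

Request:
{"api": "play_rows", "payload": {
  "commands": "0 0 0 0 0.0298 -0.01996 -0.15;0 0 0 0 0.0298 -0.01996 -0.15;0 0 0 0 0.0298 -0.01996 -0.15;0 0 0 0 0.0298 -0.01996 -0.15;0 0 0 0 0.0298 -0.01996 -0.15;0 0 -5 0 -0.00166 0 -0.15;0 0 0 0.035 0 0 -0.15;0 0 0 0.035 0 0 -0.15;0 0 0 0 0 0 -0.15;0 0 0 0 0 0 -0.15"
}}

```text
clock: 26.3
ee_pos: [0.4701, -0.2429, 0.1408]
ee_rot: [[0.011, -0.139, -0.99], [0.086, -0.987, 0.139], [-0.996, -0.086, 0.001]]
contact_force: [0.3, 0.4, 0.8]
grip_width: 0.426
```

```bash
python3 g.py
```

```text
grasp rel bar mm: along -79.2 side -5.9 up 47.7 lean(+y) deg -4.9 z.-a 1.0000 q [-14.  16.  -3.  -5. -71.  98.] F [0.3 0.4 0.8]
```

Request:
{"api": "play_rows", "payload": {
  "commands": "0 0 0 0.016 -0.0013 0 -0.15;0 0 0 0.016 0 0 -0.15;0 0 0 0.0157 0 0 -0.15;0 0 0 0 0 0 -0.15;0 0 0 0 0 0 -0.15;0 0 0 0 0 0 -1;0 0 0 0 0 0 -1;0 0 0 0 0 0 -1;0 0 0 0 0 0 -1;0 0 0 0 0 0 -1;0 0 0 0 0 0 -1;0 0 5 0 0.00166 0 -1;0 0 5 0 0.00166 0 -1;0 0 0 0 0 0 -1;0 0 0 0 0 0 -1"
}}

```text
clock: 27.8
ee_pos: [0.472, -0.2414, 0.0952]
ee_rot: [[-0.009, -0.137, -0.991], [-0.09, -0.986, 0.137], [-0.996, 0.091, -0.004]]
contact_force: [-0.3, -7.5, 3.6]
grip_width: 0.289
```

```bash
python3 tilt.py 7
```

```text
grasp rel bar mm: along -77.6 side -0.7 up 2.1 lean(+y) deg 5.2 z.-a 1.0000 q [ -7.  16. -15.   6. -59.  86.] F [-0.3 -7.5  3.6]
top -0.023: 
top 0.032: -13.5:4.7(5) -10.5:8.9(18) -7.5:11.6(20) -4.5:12.5(24) -1.5:13.7(23) 1.5:13.1(35) 4.5:12.3(32) 7.5:11.4(31) 10.5:7.2(43) 13.5:2.8(6) 
top copper n 0  bar mid px [409.30645955 194.61023558]
scene -0.023: -10.5:6.6(4) -7.5:7.5(7) -4.5:7.8(4) -1.5:8.0(13) 1.5:7.5(9) 4.5:6.1(12) 7.5:6.0(19) 10.5:1.6(31) 13.5:-0.7(28) 
scene 0.032: -7.5:9.8(3) -4.5:10.8(6) -1.5:11.2(7) 1.5:11.6(17) 4.5:9.8(21) 7.5:5.9(41) 10.5:2.3(55) 13.5:-0.1(29) 16.5:-4.4(6) 
scene copper n 19 (np.float64(211.05263157894737), np.float64(176.21052631578948)) bar mid px [212.06763109 178.38935354]
top flat 0 azimuth(+y) deg -0.0 height mm 0.0
top disc 0 azimuth(+y) deg -0.0 height mm 0.0
top both ends out 0 azimuth(+y) deg -0.0 height mm 0.0
scene flat 31 azimuth(+y) deg 3.6 height mm 6.8
scene disc 10 azimuth(+y) deg 18.6 height mm 8.8
scene both ends out 50 azimuth(+y) deg 7.0 height mm 7.1
```

Now release, retreat straight up, move aside and measure.

Request:
{"api": "play_rows", "payload": {
  "commands": "0 0 0 0 0 0 -0.15;0 0 0 0 0 0 -0.15;0 0 0 0 0 0 -0.15;0 0 0 0 0 0 -0.15;0 0 0 -0.02 0 0 -0.15;0 0 0 -0.03 0 0 -0.15;0 0 0 -0.035 0 0 -0.15;0 0 0 -0.035 0 0 -0.15;0 0 -5 0 0 0 -0.15;0 0 0 0 -0.0298 0.01996 -0.15;0 0 0 0 -0.0298 0.01996 -0.15;0 0 0 0 -0.0298 0.01996 -0.15;0 0 0 0 -0.0298 0.01996 -0.15;0 0 0 0 -0.0298 0.01996 -0.15;0 0 0 0 0 0 -0.15;0 0 0 0 0 0 -0.15"
}}

```text
clock: 29.5
ee_pos: [0.394, -0.0676, 0.2126]
ee_rot: [[0.001, -0.137, -0.991], [0.0, -0.991, 0.137], [-1.0, -0.0, -0.001]]
contact_force: [0.4, 0.4, -0.4]
grip_width: 0.423
```

```bash
cat > fin.py <<'E'
from g import *
for n in("top","scene"):
    cs=[read_camera(n) for _ in range(6)];c=cs[0]
    fl=[];dc=[];ax=[];rb=[]
    for c in cs:
        P=cloud(c)-M;ok=~np.isnan(P[...,0]);A=P@a;B=P@b;Z=P[...,2]
        m=ok&(abs(A)>.0115)&(abs(A)<.022)&(abs(B)<.008)&(Z>0)&(Z<.02);fl.append(np.c_[B[m],Z[m],A[m]])
        m=ok&(abs(A)>.03)&(abs(A)<.09)&(abs(B)<.009)&(Z>4e-3)&(Z<.02);rb.append(np.c_[B[m],Z[m]])
        h=cv2.cvtColor(c["frame"],cv2.COLOR_BGR2HSV);mk=cv2.inRange(h,(3,70,30),(22,255,255));p=proj(c,M);v,u=np.where(mk>0);w=np.hypot(u-p[0],v-p[1])<14
        q=ray(c,u[w].mean(),v[w].mean(),.122)-M;dc.append((q@a,q@b))
    fl=np.vstack(fl);rb=np.vstack(rb)
    r=np.linalg.lstsq(np.c_[fl[:,0],np.ones(len(fl)),fl[:,2]],fl[:,1],rcond=None)[0]
    k=np.linalg.lstsq(np.c_[2*rb,np.ones(len(rb))],(rb**2).sum(1),rcond=None)[0]
    print(n,"flat azimuth %.1f"%-np.degrees(np.arctan(r[0])),"disc along/side mm",np.mean(dc,0)*1e3,"bar axis side/up mm",k[:2]*1e3,"r",np.sqrt(k[2]+k[:2]@k[:2])*1e3)
np.savez("top9.npz",**cs[0])
E
python3 fin.py;python3 flat.py 8
```

```text
grasp rel bar mm: along -178.9 side 158.9 up 119.6 lean(+y) deg -0.0 z.-a 1.0000 q [ 13.  -2. -16.   0. -76.  69.] F [ 0.4  0.4 -0.4]
top flat azimuth 1.5 disc along/side mm [ 2.653775   -1.03948166] bar axis side/up mm [0.08010033 8.6171792 ] r 6.512680734569049
scene flat azimuth 1.0 disc along/side mm [3.82017336 2.23116464] bar axis side/up mm [1.37522037 7.30058299] r 5.394785275275746
grasp rel bar mm: along -178.7 side 158.2 up 119.2 lean(+y) deg 0.0 z.-a 1.0000 q [ 13.  -2. -16.   0. -76.  69.] F [ 0.   0.4 -0.4]
top -0.023: -13.5:4.3(7) -10.5:7.8(26) -7.5:9.2(31) -4.5:8.7(32) -1.5:9.2(30) 1.5:9.0(35) 4.5:8.5(36) 7.5:8.0(30) 10.5:6.2(44) 13.5:3.5(15) 
top 0.032: -16.5:-3.1(15) -13.5:3.4(9) -10.5:8.9(22) -7.5:10.7(31) -4.5:12.4(37) -1.5:13.0(38) 1.5:13.0(45) 4.5:11.7(43) 7.5:10.5(42) 10.5:6.8(64) 13.5:1.2(33) 16.5:-3.8(15) 
top copper n 48 (np.float64(411.25), np.float64(192.58333333333334)) bar mid px [409.30645955 194.61023558]
scene -0.023: -10.5:7.8(3) -7.5:8.6(5) -4.5:7.4(10) -1.5:7.3(9) 1.5:8.0(4) 4.5:7.3(16) 7.5:5.0(16) 10.5:-0.8(41) 13.5:1.0(20) 
scene 0.032: -7.5:10.0(3) -4.5:10.5(6) -1.5:10.8(8) 1.5:10.9(15) 4.5:9.7(21) 7.5:4.5(36) 10.5:2.1(60) 13.5:-0.3(33) 16.5:-8.2(4) 
scene copper n 21 (np.float64(211.0952380952381), np.float64(176.0)) bar mid px [212.06763109 178.38935354]
```

View pics/f8.png

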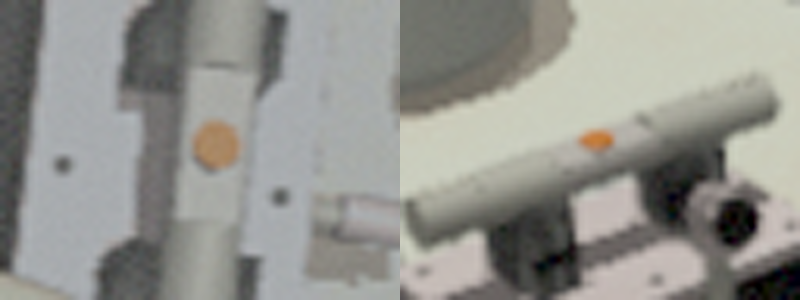

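The top view shows the flat as an even bright strip with the disc centred at (217,147). One last cross-check of the tilt: fit the bar's true axis at a fixed 13 mm radius and compare the disc's offset to it.

```bash
python3 - <<'E'
from h import *
from scipy.optimize import least_squares
M=np.array([.5491,-.2497,.112]);a=np.array([.9904,-.1385,0]);b=np.array([.1385,.9904,0])
for n,f in(("top","top8"),("top","top9"),("top","top6"),("scene","scene8"),("scene","scene6")):
    c=dict(np.load(f+".npz"));P=cloud(c)-M;ok=~np.isnan(P[...,0]);A=P@a;B=P@b;Z=P[...,2]
    m=ok&(abs(A)>.03)&(abs(A)<.09)&(abs(B)<.0115)&(Z>4e-3)&(Z<.02)
    r=least_squares(lambda q:np.hypot(B[m]-q[0]-q[2]*A[m],Z[m]-q[1])-.013,[0,0,0],loss="soft_l1",f_scale=.001).x
    h=cv2.cvtColor(c["frame"],cv2.COLOR_BGR2HSV);mk=cv2.inRange(h,(3,70,30),(22,255,255))>0
    p=proj(c,M);v,u=np.where(mk);w=np.hypot(u-p[0],v-p[1])<14
    D=ray(c,u[w].mean(),v[w].mean(),.112+r[1]+.0098)-M
    s=D@b-r[0]-r[2]*(D@a);mm=ok&(abs(A)>.0115)&(abs(A)<.022)&(abs(B-r[0])<.0075)&(Z>0)&(Z<.02)
    k=np.linalg.lstsq(np.c_[B[mm],np.ones(mm.sum()),A[mm]],Z[mm],rcond=None)[0]
    print(f,"axis side/up mm",(r[:2]*1e3).round(2),"yaw err deg %.2f"%np.degrees(r[2]),"disc along %.1f side %.2f -> azimuth %.1f"%(D@a*1e3,s*1e3,np.degrees(np.arcsin(s/.0098))),"slope azimuth %.1f"%-np.degrees(np.arctan(k[0])))
E
```

```text
top8 axis side/up mm [-0.48  0.13] yaw err deg 0.12 disc along 2.7 side -0.58 -> azimuth -3.4 slope azimuth 5.9
top9 axis side/up mm [-0.88 -1.74] yaw err deg 0.18 disc along 1.9 side -0.12 -> azimuth -0.7 slope azimuth -1.1
top6 axis side/up mm [-0.38  0.26] yaw err deg -0.05 disc along 2.2 side -2.24 -> azimuth -13.2 slope azimuth -11.7
scene8 axis side/up mm [-0.98 -1.63] yaw err deg 0.04 disc along 2.0 side 0.16 -> azimuth 1.0 slope azimuth -3.4
scene6 axis side/up mm [-0.99 -1.71] yaw err deg 0.27 disc along 2.7 side -1.10 -> azimuth -6.4 slope azimuth -7.2
```

```bash
python3 -c "
from plant import *
s=get_state();print(s['clock'],s['contact_force']);print(close_job())"
```

```text
30.2 [-0.68724067 -0.83171573  0.13387778]
the job is handed in; nothing more can be done
None
```

I've handed the job in at 30.2 s of the 72 s allowed. As far as my checks show, all three parts are done.

- **Guard:** I lifted it by its tab to about 1.96 rad and let it fall back. A picture then showed it lying right back, past its hinge block. I did not measure its final angle.
- **Dial:** I gripped it and turned it about 48° clockwise. The final tool angle corresponds to 2.0 rad; the picture afterwards read about 2.05, with the line pointing at the green mark.
- **Bar:** I rolled it in the V-blocks by its near end in three grips. Letting go after the second grip cost about 10°, which the third grip put back.
    - **Flat angle:** Most final readings put the flat within about 3.4° of straight up; the limit is 6.9°. They did not fully agree: the disc offset gave −3.4° to +1.0°, the six-frame depth slopes +1.5° and +1.0°, and noisy single-frame slopes up to +5.9°.
    - **Seating:** The bar is about 2–3 mm along the grooves from my first measurement of its middle (limit 15 mm), and the top-camera fit put its height within 1 mm of seated.

The fingers stayed near the end of the bar, away from the specimen. I saw no sign of touching any bystander, but I did not measure their positions again at the end. The arm was clear of everything when I handed in.

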